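# Swing the deck blank home on the jig and wedge it

### The job

Swing the wooden deck blank round on its locating pin by pushing near its round tail until it bears on the steel stop's screw, and press it home there with about 10 N for half a second, the wedge still drawn back. Then slide the wooden wedge in along its guide until it grips the blank tight against the stop (push the wedge with about 10 N) and stays tight when you let go. Never push or squeeze the blank with more than 20 N, keep it flat and on its pin, and leave the other things on the bench where they are.

Things in the scene. Friction and masses are not known exactly. Their poses are not given: they have to be found in the camera images.
- jig: fixed plywood board, 345 x 580 x 18 mm, on the bench. Origin on the bench surface below the centre of the locating pin (steel, 10 mm across, 26 mm tall above the board). Jig +y runs from the pin towards the wedge, +x from the blank towards the stop. Board spans x -205 to 140, y -60 to 520 mm. A wooden wedge guide, 22 mm high, stands at x -80 to -66, y 372 to 498 mm
- blank: loose wooden deck blank, 90 wide, 12 thick, 370 mm long, 0.3 kg, flat on the jig board. Origin: centre of its 12 mm pin hole (loose on the pin), underside. Own +y runs to the tail; straight sides at x = -45 and 45 from y -25 to 300 mm, then a half-round tail about y 300. Starts turned 0.25 to 0.42 rad about the pin, tail towards jig -x. Home: +x side on the stop, axes within 0.03 rad of the jig's
- tail (a point): point on the blank's top face, at the centre of its round tail (300 mm from the hole)
- stop: fixed steel stop block, 45 x 50 x 34 mm, on the jig board, +x of the blank. Origin at board level, middle of its front face, which faces jig -x. A set screw with a round pad (20 mm across) stands 15 to 25 mm out of that face; how far is not measured, so find it by feel: the blank's side bears on the pad 250 to 290 mm from the hole. Rigid: a few mm too far is too much force
- wedge (a joint): how far the wooden wedge has slid along jig -y, m: 0 drawn back (starts 0 to 0.03, clear of the swinging tail), 0.15 fully in. 130 long, 20 high, 5 mm wide at the nose, 37 at the butt, on the -x side of the blank. Slides with 2 N, meets the blank's tail somewhere in 0.07 to 0.14, then tightens 1 mm per 4 mm; squeeze is 0.7 to 1.5 times the push beyond 2 N. Stays where left
- butt (a point): centre of the flat end face of the wedge's butt, 12 mm above the board: the face to push towards jig -y. The face is 30 mm wide and 48 mm high, as a square wooden post (30 x 28 mm) stands on the butt end
- sanding_block: cork sanding block, 45 x 85 x 30 mm, lying on the jig board; origin under its centre; to be left alone
- wheel: white skateboard wheel, 52 mm across and 34 mm high, standing flat on the jig board beyond the blank; origin under its centre; to be left alone
- glue: white glue bottle, 60 mm across, 150 mm high; origin under its centre; to be left alone
- tape: roll of tape lying flat, 100 mm across, 25 mm high; origin under its centre; to be left alone
- driver: screwdriver lying on the table; to be left alone
- cup: steel cup, 80 mm across, 90 mm high; origin under its centre; to be left alone

How it is judged:
By the outcome, as a careful person would: the job done as asked, in the order asked, and still so for the second after the job is handed in, with the robot touching nothing.
It also fails if it takes over 58 s, if anything falls off the work surface, if the arm or the gripper's body presses on something with over 40 N, if the wrist force passes 120 N, or if a joint passes its speed limit or range.

### The arm

A 6-joint arm with a two-finger parallel gripper is mounted at the origin on the work surface. World frame = base frame: x ahead of the robot, y to its left, z up, the work surface at z = 0. Lengths are in m, angles in rad, forces in N, time in s.
With the tool pointing down it reaches from about 0.375 to 0.9 m from the base axis. Payload 3.1 kg.
Tool frame: the origin (TCP) lies between the finger pads; the fingertips stand 11 mm ahead of it and the grasp point (between the pads) lies 8 mm behind it (ctrl.tips_ahead is the distance from the TCP to the fingertips, in m); z points along the fingers, x is the direction in which the jaws open and shut, and the axes are right-handed (so a half turn about z gives the same grasp; the last joint's range is limited). The gripper opens to 87 mm and grips with 3 to 60 N. Pads are 19 mm wide; open, the fingers measure 117 mm over their backs; the gripper's body (75 mm by 190 mm) begins 51 mm behind the grasp point.
Start: joints at [-1.431, 0.527, 1.433, -0, 1.181, -0.178], TCP at [0.195, -0.594, 0.234] pointing down, gripper open.
Joint ranges: [-3.08, 3.08], [-0.75, 2.2], [0.22, 2.44], [-1.43, 4.57], [0, 2.65], [-2.85, 2.85]. Speed limits (rad/s): [2.79, 2.79, 3.14, 3.14, 3.14, 3.14].

### API

Orientations are given as a unit quaternion [w, x, y, z].
In Python, from bench import sensors, vision, ctrl gives the robot as it stands.
- The arm moves only by the tool apply_moves, never from a script. Its argument "rows" is a list that holds one entry, the list of rows, each a list of 5 numbers: the opening, from 0 (shut) to 1 (fully open), then the shift along the tool's x, y, z in m, then the turn about the tool's z in rad. In form: [[[jaw, x, y, z, turn], ...]]. A call has 1 to 12 rows; each row is the pose to reach, as a shift and turn from the pose commanded when the call began, along the tool's axes at that moment; what a row does not reach only later rows make up. A row lasts 1/12 s, in which the tool goes at most 41.7 mm and 7.16 degrees, less where a joint would pass 70% of its speed; a pose out of reach is approached as far as the arm can. A call with a gripper value outside its range is refused whole. The fingers move at their own pace and stop on an object; "force" is the grip in N (left out, the last holds). Time passes only in rows, so rows that repeat a pose let the fingers close. It gives the time, the measured TCP pose, the force and the opening at its end, in the units of the state.
- sensors.read_state(): the state, without advancing time (a new reading comes with each control period).
- vision.read_camera(name): name is "side" or "top"; returns (picture, depth): 420x560x3 uint8, blue, green, red; 420x560 float32, m along the optical axis (not along the pixel's ray), 0 where there is no reading.
- vision.calibration(name): a dict with "fovy" (degrees; the focal length in pixels is half the picture's height over the tangent of half this angle, whatever the lens; pixels are square), "cx", "cy" (the principal point, pixels), "pose" (4x4, takes a point from camera to world coordinates). Camera axes: x right, y down, z forward; pixel columns grow to the right and rows downward; lengths in m; the calibration is good to about 2 mm. A picture is of the moment at which its call begins. calibration takes no time and is no camera call.
- ctrl.finish_job(): hands the job in, once; it reports no verdict.
The state is a dict: "time_s": time; "qpos": joint angles; "dq": joint speeds; "tau": joint torques, N m; "tool_pos": TCP position; "tool_rot": TCP orientation; "contact_force": force on the tool from outside, world axes, zero at the start; "moment": the same for the moment, N m; "finger_gap": finger opening in m.
Only numpy, scipy, OpenCV 4.12 (cv2) and the standard library are available. Lean on these libraries where they do the work, as an engineer would, in place of code of your own. Each camera call takes 0.05 s, during which the arm holds its last target. There are 200 camera calls.

## Working session

There is one attempt and no reset: what is moved stays moved. The work goes in short steps, Python scripts to look and compute and a tool call to move; the robot and the scene stay as the last step left them, time stands still between calls to the robot, and variables do not carry over. Pictures are saved under pics/ and viewed, about 8 in all and at most 12, crops included, and the job is handed in when it is done.

Besides the shell and the picture viewer there is one more tool, called after "Request:" as name(argument=value, ...), one argument or row to a line, values as JSON. apply_moves: Moves the arm, as the interface text tells. Its arguments: {"type":"object","properties":{"rows":{"type":"array","items":{"type":"array","items":{"type":"array","items":{"type":"number"}}}},"force":{"type":"number"}},"required":["rows"]}

```bash
mkdir -p pics; ls
cat > h.py <<'E'
from bench import sensors, vision, ctrl
import numpy as np, cv2
def cam(n):
    c=vision.calibration(n); f=210/np.tan(np.radians(c["fovy"])/2); return f,c["cx"],c["cy"],np.array(c["pose"])
def ray(n,uv,z):
    f,cx,cy,P=cam(n); uv=np.atleast_2d(np.asarray(uv,float))
    d=np.c_[(uv[:,0]-cx)/f,(uv[:,1]-cy)/f,np.ones(len(uv))]@P[:3,:3].T
    o=P[:3,3]; return o+d*((z-o[2])/d[:,2])[:,None]
def proj(n,p):
    f,cx,cy,P=cam(n); q=(np.atleast_2d(p)-P[:3,3])@P[:3,:3]; return np.c_[q[:,0]/q[:,2]*f+cx,q[:,1]/q[:,2]*f+cy]
def cloud(n,depth):
    f,cx,cy,P=cam(n); v,u=np.mgrid[:420,:560]
    return np.stack([(u-cx)/f*depth,(v-cy)/f*depth,depth],-1)@P[:3,:3].T+P[:3,3]
E
python3 - <<'E'
from h import *
for n in("top","side"):
    im,d=vision.read_camera(n); cv2.imwrite(f"pics/{n}0.png",im); np.save(f"{n}0.npy",d); print(n,cam(n))
print(sensors.read_state(), ctrl.tips_ahead)
E
```

```text
pics
top (np.float64(531.3000521586645), 286.87351525159863, 210.98323973121515, array([[-0.00534929, -0.99301395,  0.11787568,  0.38716789],
       [-0.99994289,  0.00640237,  0.00855689, -0.01966481],
       [-0.0092518 , -0.11782318, -0.99299149,  1.42924629],
       [ 0.        ,  0.        ,  0.        ,  1.        ]]))
side (np.float64(514.9100619416007), 276.93716578912426, 205.6812621754506, array([[-0.97836251, -0.10900841,  0.1758521 ,  0.28214338],
       [-0.20642306,  0.57184594, -0.79396583,  1.24237488],
       [-0.01401136, -0.81308634, -0.58197448,  0.96659489],
       [ 0.        ,  0.        ,  0.        ,  1.        ]]))
{'time_s': 0.1, 'qpos': array([-1.43150492e+00,  5.28361966e-01,  1.43376357e+00, -2.04846328e-05,
        1.18141504e+00, -1.78481327e-01]), 'dq': array([-0.00159705, -0.00026363, -0.00331754,  0.00019235, -0.00024349,
       -0.00068676]), 'tau': array([-4.35591874e-04, -4.40986669e+01, -1.77150428e+01,  6.35657413e-02,
        5.33983216e-02, -3.69135353e-05]), 'tool_pos': array([ 0.19522599, -0.59305599,  0.23267975]), 'tool_rot': array([-6.95492212e-04,  8.10079546e-01, -5.86319180e-01, -6.81896636e-04]), 'contact_force': array([ 0.0019312 , -1.26569168, -0.74995661]), 'moment': array([-0.00136404,  0.02578117,  0.0397718 ]), 'finger_gap': 0.08708369931910637} 0.011
```

View pics/top0.png

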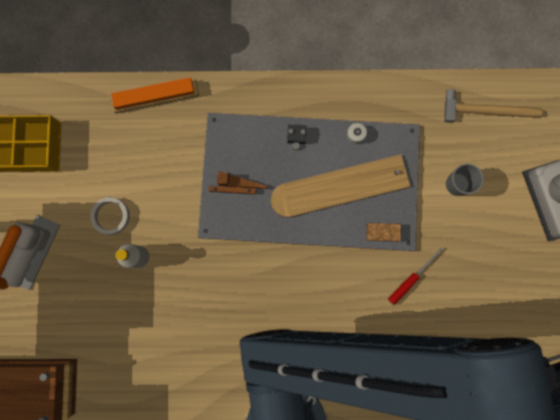

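View pics/side0.png

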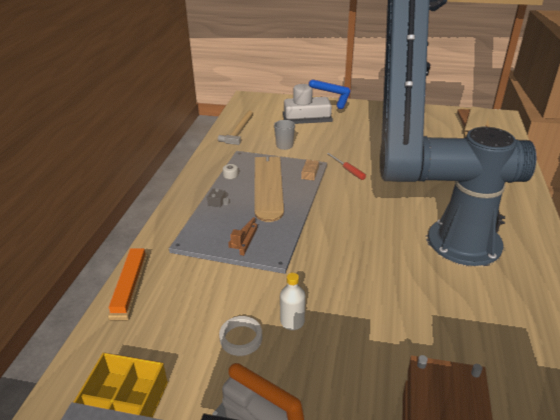

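The top view shows the jig board with corners near (208,114), (421,124), (417,250) and (200,238). The tail is near (284,200), the post near (222,178), the stop near (297,134) and the cork block at (384,232). Jig axes run roughly along the world axes.

```bash
cat > m.py <<'E'
from h import *
im=cv2.imread("pics/top0.png"); d=np.load("top0.npy"); X=cloud("top",d)
hsv=cv2.cvtColor(im,cv2.COLOR_BGR2HSV)
roi=np.zeros(im.shape[:2],np.uint8); roi[105:260,190:430]=255
m=cv2.inRange(hsv,(0,0,40),(180,70,150))&roi
m=cv2.morphologyEx(m,cv2.MORPH_OPEN,np.ones((3,3)))
c=max(cv2.findContours(m,cv2.RETR_EXTERNAL,cv2.CHAIN_APPROX_NONE)[0],key=cv2.contourArea)
h=cv2.convexHull(c); Q=ray("top",h[:,0],.018)[:,:2].astype(np.float32)
r=cv2.minAreaRect(Q*1000); print("rect",r); b=cv2.boxPoints(r)/1000
# corner of jig (-.205,-.06)= min x+y
o=b[np.argsort(b@[1,1])[0]]
ey=b-o; L=np.linalg.norm(ey,axis=1); k=np.argsort(L)
ex=(b[k[1]]-o)/L[k[1]]; ey=(b[k[2]]-o)/L[k[2]]
O=b.mean(0)-ex*(-.0325)-ey*.23
print("O",O,"ex",ex,"ey",ey,"yaw",np.arctan2(ex[1],ex[0]))
R=np.c_[ex,ey]; np.savez("jig.npz",O=O,R=R,)
J=np.c_[(X.reshape(-1,3)[:,:2]-O)@R,X.reshape(-1,3)[:,2]].reshape(420,560,3)
def show(nm,mask,z):
    mask=mask&roi
    for c in cv2.findContours(mask,cv2.RETR_EXTERNAL,cv2.CHAIN_APPROX_NONE)[0]:
        if cv2.contourArea(c)<25: continue
        q=(ray("top",c[:,0],z)[:,:2]-O)@R*1000
        mm=np.zeros_like(mask); cv2.drawContours(mm,[c],-1,255,-1)
        print(nm,cv2.contourArea(c),"box",q.min(0).round(),q.max(0).round(),"rect",np.round(cv2.minAreaRect(q.astype(np.float32))[:2],0).tolist(),round(cv2.minAreaRect(q.astype(np.float32))[2]),"z95",np.percentile(J[mm>0][:,2],[50,95]).round(3))
wood=cv2.inRange(hsv,(10,70,90),(30,255,255)); show("wood",wood,.03)
red=cv2.inRange(hsv,(0,110,30),(11,255,255)); show("red",red,.04)
tall=((J[...,2]>.024)&(J[...,2]<.2)).astype(np.uint8)*255; show("raised",tall,.04)
cv2.imwrite("pics/crop0.png",cv2.resize(im[105:260,190:430],None,fx=3.3,fy=3.3,interpolation=cv2.INTER_CUBIC))
for n,p in dict(pin=(0,0,.044),stopfront=(.06,.27,.04)).items(): print(n,proj("top",np.r_[O+R@np.array(p[:2]),p[2]]))
E
python3 m.py
```

```text
rect ((637.6541748046875, -68.78079223632812), (579.4931640625, 344.3197021484375), 86.22976684570312)
O [ 0.65496004 -0.3004201 ] ex [ 0.9978357  -0.06575558] ey [0.06575555 0.9978358 ] yaw -0.06580307
wood 36806.0 box [-263.  -94.] [191. 566.] rect [[-36.0, 230.0], [418.0, 649.0]] 3 z95 [0.017 0.038]
raised 544.5 box [-185.  -12.] [-134.   78.] rect [[-160.0, 33.0], [47.0, 89.0]] 3 z95 [0.048 0.053]
raised 673.0 box [-81. 342.] [-26. 498.] rect [[-54.0, 420.0], [156.0, 55.0]] 89 z95 [0.039 0.067]
raised 4397.5 box [-133.  -33.] [ 51. 335.] rect [[-47.0, 154.0], [96.0, 370.0]] 18 z95 [0.03  0.035]
raised 351.0 box [ 46. 249.] [115. 299.] rect [[80.0, 273.0], [69.0, 48.0]] 3 z95 [0.051 0.058]
raised 292.5 box [74. 87.] [127. 141.] rect [[100.0, 113.0], [52.0, 54.0]] 3 z95 [0.051 0.056]
pin [[397.36306755 171.45643595]]
stopfront [[296.70915696 143.85848234]]
```

View pics/crop0.png

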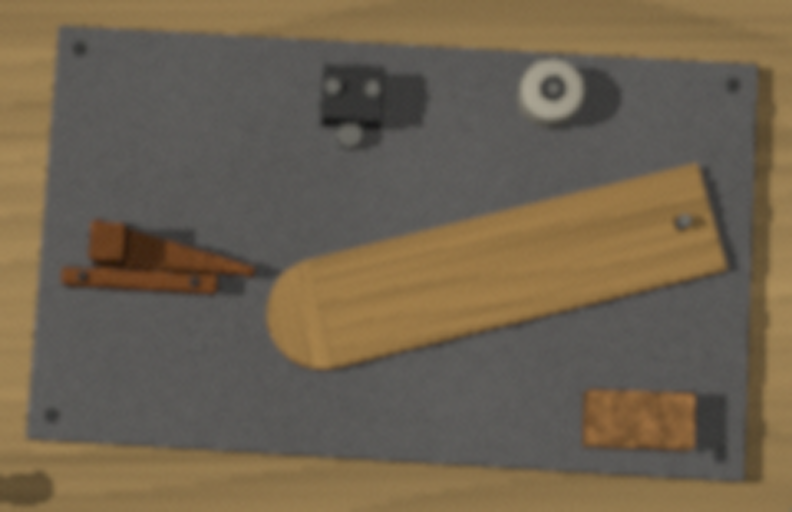

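Board size fits at 579.5 x 344.3 mm, against 580 x 345 given. The blank is turned about 0.31 rad and the wedge nose is near jig y = 342. I'm setting out for a point behind the blank, near jig (-150, 240).

Request:
apply_moves(
  rows=[
    [[0,-0.03,-0.035,0,0.03],[0,-0.065,-0.075,0,0.1],[0,-0.09,-0.105,0,0.2],[0,-0.115,-0.135,0,0.3],[0,-0.14,-0.165,0,0.38],[0,-0.165,-0.195,0,0.38],[0,-0.19,-0.22,0,0.38],[0,-0.215,-0.25,0,0.38],[0,-0.24,-0.28,0,0.38],[0,-0.265,-0.31,0,0.38],[0,-0.29,-0.34,0,0.38],[0,-0.3,-0.35,0,0.38]],
  ],
)

```text
time_s: 1.1
tool_pos: [0.4353, -0.1951, 0.2333]
tool_rot: [0.001, -0.686, 0.728, 0.001]
contact_force: [0.2, -0.4, -0.0]
finger_gap: 0.0149
```

```bash
cat >> h.py <<'E'
from scipy.spatial.transform import Rotation as Ro
def st(ref=None):
    s=sensors.read_state(); g=np.load("jig.npz"); O,R=g["O"],g["R"]; p=s["tool_pos"]
    M=Ro.from_quat(np.roll(s["tool_rot"],-1)).as_matrix()
    f=s["contact_force"]; print("t",round(s["time_s"],2),"jig",((p[:2]-O)@R*1000).round(1),"z",round(p[2]*1000,1),"F jig",(f[:2]@R).round(2),f[2].round(2),"gap",round(s["finger_gap"],3))
    # tool axes in the jig frame
    T=np.c_[R.T@M[:2,:2]]; print("tool x in jig",T[:,0].round(3),"tool y",T[:,1].round(3),"tilt",M[:,2].round(3))
    return s,(p[:2]-O)@R,p[2],M,T
def go(x,y,z):
    s,j,h,M,T=st(); g=np.load("jig.npz"); d=np.r_[g["R"]@(np.array([x,y])/1000-j),z/1000-h]
    print("shift",(M.T@d).round(4))
E
python3 - <<'E'
from h import *
go(-150,238,130)
# post top and butt
for nm,u,v in (("bl",90,255),("tl",92,222),("tr",127,228),("br",125,262)):
    g=np.load("jig.npz"); print(nm,((ray("top",[190+u/3.3,105+v/3.3],.066)[0,:2]-g["O"])@g["R"]*1000).round(1))
E
```

```text
t 1.1 jig [-226.1   90.7] z 233.3 F jig [ 0.26 -0.37] -0.03 gap 0.015
tool x in jig [ 0.007 -1.   ] tool y [-1.    -0.007] tilt [ 0.     0.002 -1.   ]
shift [-0.1466 -0.0772  0.1037]
bl [-60.6 470.4]
tl [-34.1 470.8]
tr [-37.3 442.8]
br [-64.5 442.4]
```

Request:
apply_moves(
  rows=[
    [[0,-0.03,-0.015,0.02,0],[0,-0.06,-0.03,0.04,0],[0,-0.09,-0.045,0.06,0],[0,-0.12,-0.06,0.08,0],[0,-0.14,-0.075,0.1,0],[0,-0.147,-0.077,0.105,0],[0,-0.147,-0.077,0.105,0],[0,-0.147,-0.077,0.105,0]],
  ],
)

```text
time_s: 1.77
tool_pos: [0.5195, -0.0575, 0.1284]
tool_rot: [-0.001, -0.685, 0.728, 0.0]
contact_force: [-0.7, -0.8, -0.6]
finger_gap: 0.0005
```

Run:
```python
from h import *
go(-150,238,34)
for n in("top","side"):
    im,_=vision.read_camera(n); 
    c=im[105:260,190:430] if n=="top" else im[140:280,160:340]
    cv2.imwrite(f"pics/{n}1.png",cv2.resize(c,None,fx=3.3,fy=3.3,interpolation=cv2.INTER_CUBIC))
```

```text
t 1.77 jig [-151.2  233.5] z 128.4 F jig [-0.6  -0.82] -0.57 gap 0.0
tool x in jig [ 0.005 -1.   ] tool y [-1.    -0.005] tilt [-0.001 -0.    -1.   ]
shift [-0.0045 -0.0013  0.0944]
```

View pics/side1.png

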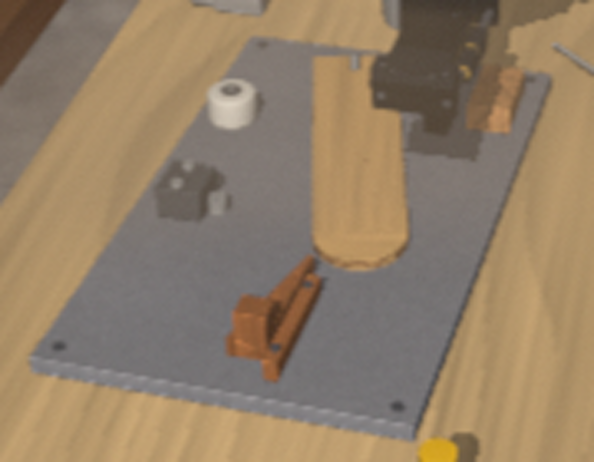

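The fingers are on the -x side of the blank, between it and the board edge, and clear of the cork block. I'm going down with tips at about 23 mm, which is 5 mm above the board.

Request:
apply_moves(
  rows=[
    [[0,-0.004,-0.001,0.025,0],[0,-0.004,-0.001,0.05,0],[0,-0.004,-0.001,0.07,0],[0,-0.004,-0.001,0.085,0],[0,-0.004,-0.001,0.094,0],[0,-0.004,-0.001,0.094,0],[0,-0.004,-0.001,0.094,0],[0,-0.004,-0.001,0.094,0]],
  ],
)

```text
time_s: 2.53
tool_pos: [0.522, -0.0543, 0.0357]
tool_rot: [0.001, -0.684, 0.729, -0.001]
contact_force: [0.6, 0.2, 0.6]
finger_gap: 0.0004
```

```bash
python3 -c "
from h import *
st()"
```

```text
t 2.53 jig [-148.8  236.9] z 35.7 F jig [0.61 0.24] 0.61 gap 0.0
tool x in jig [ 0.003 -1.   ] tool y [-1.    -0.003] tilt [ 0.002 -0.001 -1.   ]
```

Request:
apply_moves(
  rows=[
    [[0,0,0,0.003,0],[0,-0.001,-0.003,0.003,0],[0,-0.002,-0.006,0.003,0],[0,-0.003,-0.009,0.003,0],[0,-0.004,-0.012,0.003,0],[0,-0.006,-0.015,0.003,0],[0,-0.007,-0.018,0.003,0],[0,-0.008,-0.021,0.003,0],[0,-0.01,-0.024,0.003,0],[0,-0.011,-0.027,0.003,0],[0,-0.012,-0.03,0.003,0],[0,-0.014,-0.034,0.003,0]],
  ],
)

```text
time_s: 3.53
tool_pos: [0.5556, -0.0414, 0.0314]
tool_rot: [-0.0, -0.685, 0.729, 0.001]
contact_force: [-2.5, -0.4, 1.5]
finger_gap: 0.0004
```

```bash
python3 -c "
from h import *
st()"
```

```text
t 3.53 jig [-116.2  251.9] z 31.4 F jig [-2.46 -0.54] 1.47 gap 0.0
tool x in jig [ 0.004 -1.   ] tool y [-1.    -0.004] tilt [-0.002  0.    -1.   ]
```

Request:
apply_moves(
  rows=[
    [[0,-0.001,-0.003,-0.001,0],[0,-0.002,-0.006,-0.001,0],[0,-0.003,-0.009,-0.001,0],[0,-0.005,-0.012,-0.001,0],[0,-0.006,-0.015,-0.001,0],[0,-0.007,-0.018,-0.001,0],[0,-0.009,-0.021,-0.001,0],[0,-0.01,-0.024,-0.001,0],[0,-0.012,-0.027,-0.001,0],[0,-0.013,-0.03,-0.001,0],[0,-0.014,-0.033,-0.001,0],[0,-0.015,-0.036,-0.001,0]],
  ],
)

```text
time_s: 4.53
tool_pos: [0.5932, -0.0288, 0.0326]
tool_rot: [-0.0, -0.685, 0.729, -0.0]
contact_force: [-2.2, -1.3, 0.5]
finger_gap: -0.0001
```

```bash
python3 -c "
from h import *
st()
im,_=vision.read_camera('side');cv2.imwrite('pics/side2.png',cv2.resize(im[140:280,160:340],None,fx=3.3,fy=3.3,interpolation=cv2.INTER_CUBIC))"
```

```text
t 4.53 jig [-79.5 267. ] z 32.6 F jig [-2.11 -1.46] 0.46 gap -0.0
tool x in jig [ 0.004 -1.   ] tool y [-1.    -0.004] tilt [-0. -0. -1.]
```

View pics/side2.png

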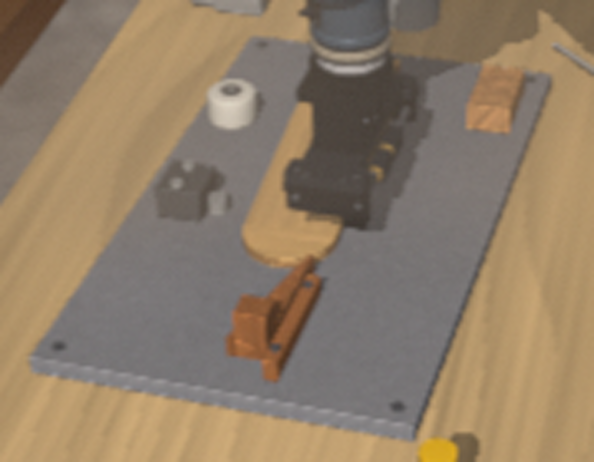

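Request:
apply_moves(
  rows=[
    [[0,0,-0.002,0,0],[0,0,-0.004,0,0],[0,-0.001,-0.006,0,0],[0,-0.001,-0.008,0,0],[0,-0.002,-0.01,0,0],[0,-0.002,-0.012,0,0],[0,-0.003,-0.014,0,0],[0,-0.003,-0.016,0,0],[0,-0.003,-0.017,0,0],[0,-0.003,-0.017,0,0]],
  ],
)

```text
time_s: 5.42
tool_pos: [0.6105, -0.0267, 0.0325]
tool_rot: [0.0, -0.685, 0.729, -0.0]
contact_force: [-1.8, 0.2, 0.9]
finger_gap: 0.0005
```

```bash
python3 -c "
from h import *
st()"
```

```text
t 5.42 jig [-62.3 270.2] z 32.5 F jig [-1.78  0.06] 0.93 gap 0.0
tool x in jig [ 0.003 -1.   ] tool y [-1.    -0.003] tilt [ 0.001  0.    -1.   ]
```

Request:
apply_moves(
  rows=[
    [[0,0,-0.0005,0,0],[0,0,-0.001,0,0],[0,0,-0.0015,0,0],[0,0,-0.002,0,0],[0,0,-0.0025,0,0],[0,0,-0.003,0,0],[0,0,-0.0035,0,0],[0,0,-0.004,0,0],[0,0,-0.004,0,0]],
  ],
)

```text
time_s: 6.17
tool_pos: [0.6144, -0.0272, 0.0325]
tool_rot: [0.0, -0.685, 0.729, -0.0]
contact_force: [-2.2, 1.6, 1.0]
finger_gap: 0.0005
```

Request:
apply_moves(
  rows=[
    [[0,0,-0.0005,0,0],[0,0,-0.001,0,0],[0,0,-0.0015,0,0],[0,0,-0.0015,0,0]],
  ],
)

```text
time_s: 6.5
tool_pos: [0.6159, -0.0273, 0.0325]
tool_rot: [0.0, -0.685, 0.729, -0.0]
contact_force: [-1.9, 1.1, 0.5]
finger_gap: 0.0004
```

Request:
apply_moves(
  rows=[
    [[0,0,-0.0005,0,0],[0,0,-0.001,0,0],[0,0,-0.001,0,0]],
  ],
)

```text
time_s: 6.75
tool_pos: [0.6168, -0.0273, 0.0325]
tool_rot: [0.0, -0.685, 0.729, -0.0]
contact_force: [-1.8, 2.4, 0.7]
finger_gap: 0.0004
```

Request:
apply_moves(
  rows=[
    [[0,0,-0.0005,0,0],[0,0,-0.001,0,0],[0,0,-0.001,0,0]],
  ],
)

```text
time_s: 7.0
tool_pos: [0.6179, -0.0275, 0.0325]
tool_rot: [0.0, -0.685, 0.729, -0.0]
contact_force: [-2.0, 0.7, 0.4]
finger_gap: 0.0004
```

Request:
apply_moves(
  rows=[
    [[0,0,-0.0005,0,0],[0,0,-0.0005,0,0]],
  ],
)

```text
time_s: 7.17
tool_pos: [0.6183, -0.0275, 0.0325]
tool_rot: [0.0, -0.685, 0.729, -0.0]
contact_force: [-0.9, 1.0, -1.0]
finger_gap: 0.0006
```

Request:
apply_moves(
  rows=[
    [[0,0,-0.0005,0,0],[0,0,-0.0005,0,0]],
  ],
)

```text
time_s: 7.33
tool_pos: [0.6184, -0.0275, 0.0325]
tool_rot: [-0.0, -0.685, 0.729, 0.0]
contact_force: [-1.9, 1.9, 1.1]
finger_gap: 0.0003
```

Request:
apply_moves(
  rows=[
    [[0,0,-0.0005,0,0],[0,0,-0.0005,0,0]],
  ],
)

```text
time_s: 7.5
tool_pos: [0.6184, -0.0275, 0.0325]
tool_rot: [-0.001, -0.685, 0.729, 0.001]
contact_force: [-3.2, 0.8, 0.9]
finger_gap: 0.0003
```

Request:
apply_moves(
  rows=[
    [[0,0,-0.0005,0,0],[0,0,-0.0005,0,0]],
  ],
)

```text
time_s: 7.67
tool_pos: [0.6185, -0.0275, 0.0325]
tool_rot: [-0.001, -0.685, 0.729, 0.001]
contact_force: [-4.6, 1.0, 2.8]
finger_gap: 0.0006
```

The TCP has stopped and the force is rising about 1.4 N per 0.5 mm, so the blank is on the pad.

Request:
apply_moves(
  rows=[
    [[0,0,-0.0005,0,0],[0,0,-0.001,0,0],[0,0,-0.001,0,0]],
  ],
)

```text
time_s: 7.92
tool_pos: [0.6186, -0.0275, 0.0325]
tool_rot: [-0.002, -0.685, 0.729, 0.002]
contact_force: [-6.5, -0.5, 3.4]
finger_gap: 0.0007
```

Request:
apply_moves(
  rows=[
    [[0,0,-0.0005,0,0],[0,0,-0.0005,0,0],[0,0,-0.0005,0,0]],
  ],
)

```text
time_s: 8.17
tool_pos: [0.6186, -0.0274, 0.0325]
tool_rot: [-0.002, -0.685, 0.729, 0.002]
contact_force: [-7.4, 1.6, 4.6]
finger_gap: 0.0004
```

Request:
apply_moves(
  rows=[
    [[0,0,-0.0005,0,0],[0,0,-0.001,0,0],[0,0,-0.001,0,0],[0,0,-0.001,0,0]],
  ],
)

```text
time_s: 8.5
tool_pos: [0.6187, -0.0274, 0.0325]
tool_rot: [-0.003, -0.685, 0.729, 0.003]
contact_force: [-8.9, -0.4, 5.7]
finger_gap: 0.0004
```

```bash
python3 -c "
from h import *
st()"
```

```text
t 8.5 jig [-54.2 270. ] z 32.5 F jig [-8.84 -0.98] 5.71 gap 0.0
tool x in jig [ 0.004 -1.   ] tool y [-1.    -0.004] tilt [-0.008  0.001 -1.   ]
```

Request:
apply_moves(
  rows=[
    [[0,0,-0.0005,0,0],[0,0,-0.0005,0,0],[0,0,-0.0005,0,0],[0,0,-0.0005,0,0]],
  ],
)

```text
time_s: 8.83
tool_pos: [0.6187, -0.0275, 0.0325]
tool_rot: [-0.003, -0.685, 0.729, 0.003]
contact_force: [-8.7, 0.3, 6.6]
finger_gap: 0.0004
```

Request:
apply_moves(
  rows=[
    [[0,0,0,0,0],[0,0,0,0,0],[0,0,0,0,0],[0,0,0,0,0]],
  ],
)

```text
time_s: 9.17
tool_pos: [0.6187, -0.0275, 0.0325]
tool_rot: [-0.003, -0.685, 0.729, 0.003]
contact_force: [-9.4, 0.8, 6.6]
finger_gap: 0.0003
```

Request:
apply_moves(
  rows=[
    [[0,0,0,0,0],[0,0,0,0,0],[0,0,0,0,0],[0,0,0,0,0]],
  ],
)

```text
time_s: 9.5
tool_pos: [0.6187, -0.0274, 0.0325]
tool_rot: [-0.003, -0.685, 0.729, 0.003]
contact_force: [-9.5, 0.4, 6.6]
finger_gap: 0.0005
```

Request:
apply_moves(
  rows=[
    [[0,0,-0.0003,0,0],[0,0,-0.0005,0,0],[0,0,-0.0005,0,0],[0,0,-0.0005,0,0]],
  ],
)

```text
time_s: 9.83
tool_pos: [0.6187, -0.0274, 0.0325]
tool_rot: [-0.003, -0.685, 0.729, 0.004]
contact_force: [-10.5, 0.0, 6.2]
finger_gap: 0.0004
```

Request:
apply_moves(
  rows=[
    [[0,0,0,0,0],[0,0,0,0,0],[0,0,0,0,0],[0,0,0,0,0],[0,0,0,0,0],[0,0,0,0,0],[0,0,0,0,0],[0,0,0,0,0]],
  ],
)

```text
time_s: 10.5
tool_pos: [0.6187, -0.0275, 0.0325]
tool_rot: [-0.003, -0.685, 0.729, 0.004]
contact_force: [-10.9, 0.1, 7.3]
finger_gap: 0.001
```

Pressed at about 10 to 11 N for over half a second. Backing straight off, then up.

Request:
apply_moves(
  rows=[
    [[0,0,0.001,0,0],[0,0,0.002,0,0],[0,0,0.003,0,0],[0,0,0.005,0,0],[0,0,0.01,0,0],[0,0,0.016,0,0],[0,0,0.022,0,0],[0,0,0.025,-0.005,0],[0,0,0.025,-0.03,0],[0,0,0.025,-0.06,0],[0,0,0.025,-0.09,0],[0,0,0.025,-0.1,0]],
  ],
)

```text
time_s: 11.5
tool_pos: [0.6009, -0.0268, 0.1372]
tool_rot: [0.002, -0.685, 0.729, -0.004]
contact_force: [0.4, -0.1, 0.4]
finger_gap: 0.0003
```

```bash
python3 -c "
from h import *
go(-46,515,130)
im,_=vision.read_camera('top');cv2.imwrite('pics/top3.png',cv2.resize(im[105:260,190:430],None,fx=3.3,fy=3.3,interpolation=cv2.INTER_CUBIC))"
```

```text
t 11.5 jig [-71.9 269.4] z 137.2 F jig [ 0.37 -0.06] 0.35 gap 0.0
tool x in jig [ 0.004 -1.   ] tool y [-1.    -0.004] tilt [ 0.009 -0.002 -1.   ]
shift [-0.2455 -0.0267  0.007 ]
```

View pics/top3.png

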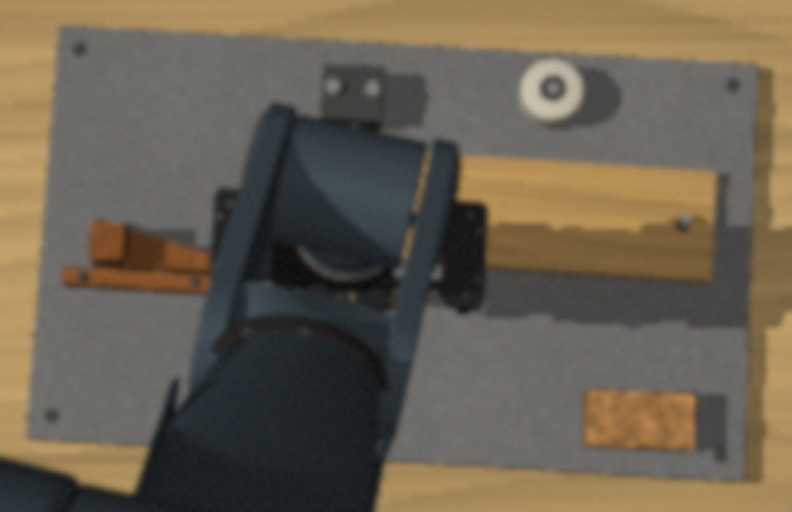

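The blank lies along the jig, roughly parallel to it, with its far end unmoved and the wedge still back. Next I go behind the butt, whose face is at about jig y = 470.

Request:
apply_moves(
  rows=[
    [[0,-0.025,-0.005,0,0],[0,-0.06,-0.01,0,0],[0,-0.1,-0.015,0,0],[0,-0.14,-0.02,0,0],[0,-0.18,-0.025,0,0],[0,-0.21,-0.025,0,0],[0,-0.23,-0.025,0,0],[0,-0.237,-0.025,0,0],[0,-0.237,-0.025,0,0],[0,-0.237,-0.025,0,0],[0,-0.237,-0.025,0,0],[0,-0.237,-0.025,0,0]],
  ],
)

```text
time_s: 12.55
tool_pos: [0.6378, 0.2069, 0.1323]
tool_rot: [-0.0, -0.684, 0.73, 0.0]
contact_force: [-0.5, -0.1, -0.2]
finger_gap: 0.0002
```

```bash
python3 -c "
from h import *
go(-47.5,506,40)
im,_=vision.read_camera('top');cv2.imwrite('pics/top4.png',cv2.resize(im[105:260,190:430],None,fx=3.3,fy=3.3,interpolation=cv2.INTER_CUBIC))"
```

```text
t 12.55 jig [-50.5 505.1] z 132.3 F jig [-0.5  -0.18] -0.16 gap 0.0
tool x in jig [ 0.001 -1.   ] tool y [-1.    -0.001] tilt [-0.001 -0.    -1.   ]
shift [-0.001  -0.003   0.0923]
```

View pics/top4.png

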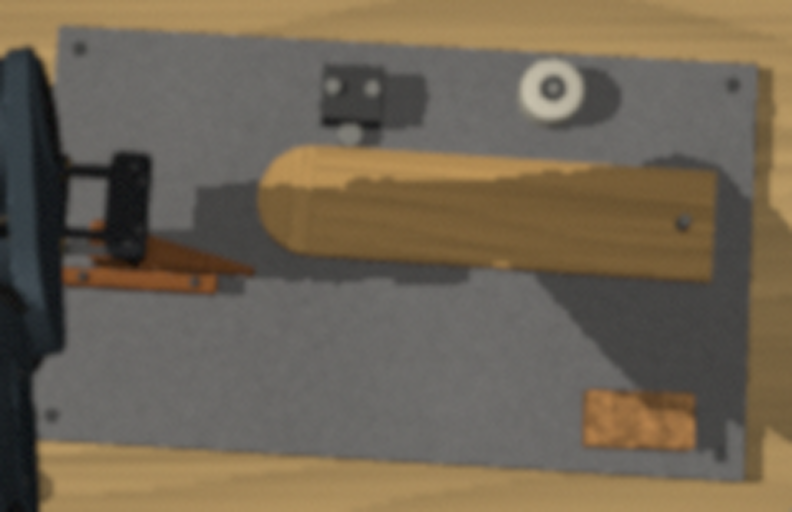

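The blank's side is at the pad (crop 350,140) and on its pin, and the wedge is still back. Descending behind the butt.

Request:
apply_moves(
  rows=[
    [[0,-0.001,-0.003,0.025,0],[0,-0.001,-0.003,0.05,0],[0,-0.001,-0.003,0.075,0],[0,-0.001,-0.003,0.087,0],[0,-0.001,-0.003,0.092,0],[0,-0.001,-0.003,0.092,0],[0,-0.001,-0.003,0.092,0],[0,-0.001,-0.003,0.092,0]],
  ],
)

```text
time_s: 13.27
tool_pos: [0.6422, 0.2097, 0.0422]
tool_rot: [0.001, -0.685, 0.729, -0.001]
contact_force: [-0.6, 0.3, -0.4]
finger_gap: 0.0001
```

Request:
apply_moves(
  rows=[
    [[0,0.002,0,0,0],[0,0.005,0,0,0],[0,0.008,0,0,0],[0,0.011,0,0,0],[0,0.014,0,0,0],[0,0.017,0,0,0],[0,0.02,0,0,0],[0,0.023,0,0,0],[0,0.026,0,0,0],[0,0.029,0,0,0],[0,0.032,0,0,0],[0,0.035,0,0,0]],
  ],
)

```text
time_s: 14.27
tool_pos: [0.6386, 0.1746, 0.0406]
tool_rot: [0.0, -0.685, 0.729, 0.0]
contact_force: [-0.7, 1.6, -0.7]
finger_gap: 0.0008
```

```bash
python3 -c "
from h import *
st()"
```

```text
t 14.27 jig [-47.5 472.9] z 40.6 F jig [-0.76  1.58] -0.69 gap 0.001
tool x in jig [ 0.004 -1.   ] tool y [-1.    -0.004] tilt [-0.  0. -1.]
```

Request:
apply_moves(
  rows=[
    [[0,0.003,0,0,0],[0,0.006,0,0,0],[0,0.009,0,0,0],[0,0.012,0,0,0],[0,0.015,0,0,0],[0,0.018,0,0,0],[0,0.021,0,0,0],[0,0.024,0,0,0],[0,0.027,0,0,0],[0,0.03,0,0,0],[0,0.033,0,0,0],[0,0.036,0,0,0]],
  ],
)

```text
time_s: 15.27
tool_pos: [0.6363, 0.1385, 0.0405]
tool_rot: [-0.0, -0.685, 0.729, 0.0]
contact_force: [-0.8, 3.4, 0.5]
finger_gap: 0.001
```

Request:
apply_moves(
  rows=[
    [[0,0.003,0,0,0],[0,0.006,0,0,0],[0,0.009,0,0,0],[0,0.012,0,0,0],[0,0.015,0,0,0],[0,0.018,0,0,0],[0,0.02,0,0,0],[0,0.022,0,0,0],[0,0.024,0,0,0],[0,0.026,0,0,0],[0,0.028,0,0,0],[0,0.028,0,0,0]],
  ],
)

```text
time_s: 16.27
tool_pos: [0.6347, 0.1103, 0.0405]
tool_rot: [-0.0, -0.685, 0.729, -0.0]
contact_force: [-1.9, 0.4, 0.0]
finger_gap: 0.0004
```

```bash
python3 -c "
from h import *
st()
im,_=vision.read_camera('side');cv2.imwrite('pics/side5.png',cv2.resize(im[140:280,160:340],None,fx=3.3,fy=3.3,interpolation=cv2.INTER_CUBIC))"
```

```text
t 16.27 jig [-47.3 408.5] z 40.5 F jig [-1.94  0.27] 0.02 gap 0.0
tool x in jig [ 0.003 -1.   ] tool y [-1.    -0.003] tilt [-0. -0. -1.]
```

View pics/side5.png

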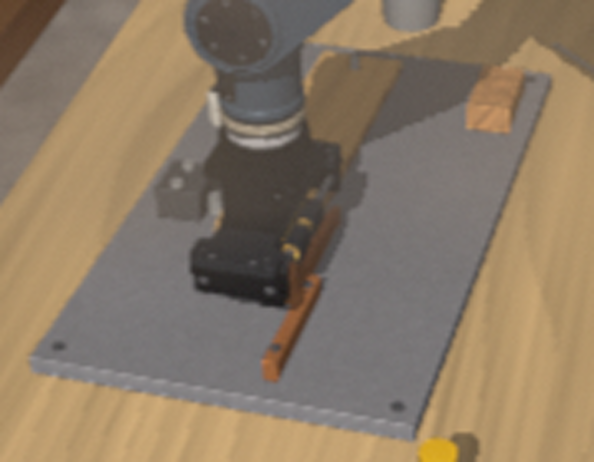

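The wedge has slid about 77 mm along the guide and the blank is unmoved. I'll go slower now.

Request:
apply_moves(
  rows=[
    [[0,0.0015,0,0,0],[0,0.003,0,0,0],[0,0.0045,0,0,0],[0,0.006,0,0,0],[0,0.0075,0,0,0],[0,0.009,0,0,0],[0,0.0105,0,0,0],[0,0.012,0,0,0]],
  ],
)

```text
time_s: 16.98
tool_pos: [0.6342, 0.0986, 0.0406]
tool_rot: [0.0, -0.685, 0.729, -0.0]
contact_force: [1.2, 1.9, -0.2]
finger_gap: 0.0002
```

Request:
apply_moves(
  rows=[
    [[0,0.001,0,0,0],[0,0.002,0,0,0],[0,0.003,0,0,0],[0,0.004,0,0,0]],
  ],
)

```text
time_s: 17.32
tool_pos: [0.6339, 0.0947, 0.0406]
tool_rot: [0.0, -0.685, 0.729, -0.0]
contact_force: [0.9, 2.1, -0.5]
finger_gap: 0.0006
```

Request:
apply_moves(
  rows=[
    [[0,0.001,0,0,0],[0,0.002,0,0,0],[0,0.003,0,0,0],[0,0.004,0,0,0]],
  ],
)

```text
time_s: 17.65
tool_pos: [0.6337, 0.0923, 0.0406]
tool_rot: [0.001, -0.684, 0.729, 0.001]
contact_force: [1.9, 9.7, -1.7]
finger_gap: 0.0004
```

The wedge has met the blank, at 9.7 N. Holding.

Request:
apply_moves(
  rows=[
    [[0,0,0,0,0],[0,0,0,0,0],[0,0,0,0,0]],
  ],
)

```text
time_s: 17.9
tool_pos: [0.6337, 0.0923, 0.0406]
tool_rot: [0.001, -0.685, 0.729, 0.0]
contact_force: [1.0, 6.5, -0.2]
finger_gap: 0.0004
```

```bash
python3 -c "
from h import *
st()"
```

```text
t 17.9 jig [-47.  390.5] z 40.6 F jig [0.62 6.55] -0.21 gap 0.0
tool x in jig [ 0.003 -1.   ] tool y [-1.    -0.003] tilt [ 0.001  0.002 -1.   ]
```

Request:
apply_moves(
  rows=[
    [[0,0.0003,0,0,0],[0,0.0006,0,0,0],[0,0.0006,0,0,0],[0,0.0006,0,0,0]],
  ],
)

```text
time_s: 18.23
tool_pos: [0.6337, 0.0923, 0.0407]
tool_rot: [0.001, -0.685, 0.729, 0.001]
contact_force: [2.0, 7.6, -0.7]
finger_gap: 0.0004
```

Request:
apply_moves(
  rows=[
    [[0,0,0,0,0],[0,0,0,0,0]],
  ],
)

```text
time_s: 18.4
tool_pos: [0.6337, 0.0923, 0.0406]
tool_rot: [0.001, -0.685, 0.729, 0.001]
contact_force: [1.2, 7.9, -1.8]
finger_gap: 0.0004
```

Request:
apply_moves(
  rows=[
    [[0,0.0003,0,0,0],[0,0.0006,0,0,0],[0,0.0006,0,0,0],[0,0.0006,0,0,0]],
  ],
)

```text
time_s: 18.73
tool_pos: [0.6338, 0.0921, 0.0406]
tool_rot: [0.002, -0.684, 0.729, 0.001]
contact_force: [2.1, 9.8, -1.0]
finger_gap: 0.0003
```

Request:
apply_moves(
  rows=[
    [[0,0.0002,0,0,0],[0,0.0004,0,0,0],[0,0.0004,0,0,0],[0,0.0004,0,0,0]],
  ],
)

```text
time_s: 19.07
tool_pos: [0.6337, 0.092, 0.0406]
tool_rot: [0.002, -0.684, 0.729, 0.001]
contact_force: [2.7, 9.7, -0.5]
finger_gap: 0.0005
```

Request:
apply_moves(
  rows=[
    [[0,0,0,0,0],[0,0,0,0,0],[0,0,0,0,0]],
  ],
)

```text
time_s: 19.32
tool_pos: [0.6337, 0.092, 0.0407]
tool_rot: [0.002, -0.684, 0.729, 0.001]
contact_force: [1.7, 10.8, -0.6]
finger_gap: 0.0005
```

Tight at about 10 N, with no creep. Letting go and backing away, then up.

Request:
apply_moves(
  rows=[
    [[0,-0.001,0,0,0],[0,-0.002,0,0,0],[0,-0.004,0,0,0],[0,-0.01,0,0,0],[0,-0.02,0,0,0],[0,-0.03,0,0,0],[0,-0.035,0,0,0],[0,-0.04,0,-0.02,0],[0,-0.06,0,-0.05,0],[0,-0.09,0,-0.08,0],[0,-0.12,0,-0.1,0],[0,-0.12,0,-0.1,0]],
  ],
)

```text
time_s: 20.32
tool_pos: [0.6442, 0.2156, 0.1466]
tool_rot: [0.006, -0.687, 0.727, -0.003]
contact_force: [0.6, 0.2, 0.4]
finger_gap: 0.0004
```

Request:
apply_moves(
  rows=[
    [[0,-0.02,0,-0.02,0],[0,-0.05,0,-0.03,0],[0,-0.08,0,-0.03,0],[0,-0.09,0,-0.03,0],[0,-0.09,0,-0.03,0]],
  ],
)

```text
time_s: 20.73
tool_pos: [0.6456, 0.3018, 0.1701]
tool_rot: [0.0, -0.686, 0.727, 0.0]
contact_force: [-0.1, -0.4, -0.8]
finger_gap: 0.0004
```

Run:
```python
from h import *
st()
im,d=vision.read_camera('top');cv2.imwrite('pics/top6.png',cv2.resize(im[105:260,190:430],None,fx=3.3,fy=3.3,interpolation=cv2.INTER_CUBIC))
g=np.load("jig.npz"); X=cloud("top",d); J=np.dstack([(X[...,:2].reshape(-1,2)-g["O"])@g["R"],]).reshape(420,560,2)*1000
z=X[...,2]
for y in (40,100,160,200,235,265):
    s=(abs(J[...,1]-y)<6)&(z>.025)&(z<.036)&(abs(J[...,0])<60); x=J[...,0][s]; print(y,x.min().round(1),x.max().round(1),"mid",((x.min()+x.max())/2).round(1),"z",np.median(z[s]).round(4))
s=(abs(J[...,0]+50)<25)&(z>.056)&(J[...,1]>300)&(J[...,1]<480)&(z<.08); print("post y",np.percentile(J[...,1][s],[2,98]).round(1) if s.any() else None)
```

```text
t 20.73 jig [-49.  600.3] z 170.1 F jig [-0.1  -0.44] -0.79 gap 0.0
tool x in jig [ 0.008 -1.   ] tool y [-1.    -0.008] tilt [-0.  0. -1.]
40 -44.2 45.7 mid 0.8 z 0.03
100 -43.0 46.7 mid 1.9 z 0.0307
160 -43.0 46.8 mid 1.9 z 0.0297
200 -42.4 48.1 mid 2.8 z 0.0297
235 -44.1 48.4 mid 2.1 z 0.0304
265 -58.7 59.2 mid 0.2 z 0.0303
post y [349.2 376. ]
```

View pics/top6.png

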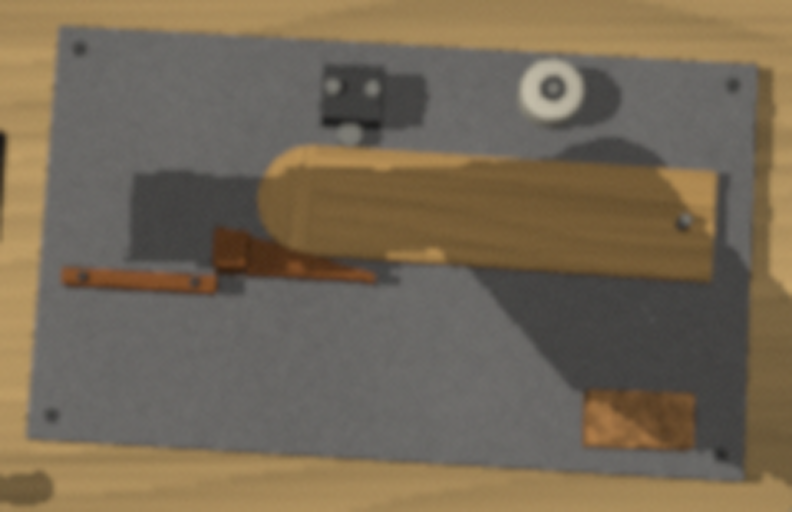

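The blank bears on the pad at crop (350,143), with the wedge wedged against its tail at (290,262). Butt y is about 376, matching where the push ended, so it did not slip back. The blank is within about 0.01 rad of the jig, and the other things on the jig board haven't moved.

```bash
python3 -c "
from bench import ctrl
print(ctrl.finish_job())"
```

```text
the job is handed in; nothing more can be done
None
```

The job is done and handed in: the blank is pressed home against the stop's screw and the wedge is gripping it tight. It took about 21 s of the 58 s allowed.

- **Pressing home:** I swung the blank round with the closed fingers near its tail until it bore on the pad. I then held it there with about 9 to 11 N for over half a second, with the wedge still drawn back. While it was held, the upward force on the tool also rose to about 7 N, probably friction, so the combined reading reached about 13 N, still under 20 N.
- **Wedge:** I slid it in until it met the blank, about 95 mm from where it started. I then raised the push to about 10 N and let go.
- **Last checks:** After letting go, the wedge's butt was at about jig y = 376 mm, where the push had ended, so it had not slipped back. The blank lay flat with its top at z about 0.030 m, on its pin and within about 0.01 rad of the jig axes. The sanding block and wheel were unmoved, and the arm was clear of everything.
- **Not checked:** I did not look again at the things beside the jig (glue, tape, driver and cup) at the end. I saw no contact with them during the moves. I also did not tug on the blank to test the grip. The width reading at y = 265 mm was spoilt by the stop and wedge in view, so I ignored it.

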